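Pull-test three spring contact clips and reject the weak one

TASK

Pull-test the three spring clips on the fixture: draw each steel card straight out of its clip along its groove until it is clear of the clip, feeling how hard it holds and without wedging the card sideways in the groove, and leave the card standing in its groove. When all three are out, lift the one clip that gripped clearly weaker out of its nest and set it down gently, upright, in the shallow grey tray; leave the two sound clips in their nests and everything else where it is.

Things in the scene. Friction and masses are not known exactly. Their poses are not given: they have to be found in the camera images.
- fixture: fixed aluminium test plate 190 (x) x 330 (y) x 12 mm; origin at the centre of its underside on the bench, +x away from the robot, y along its row of three nests, which are 100 mm apart and centred at x = +45 mm. In each nest stands a clip holding a card; a clip's front face is at x = +8 to +10 mm, so a card is clear of it when the card's origin is below x = -27 mm
- nest_left (a point): left (+y) nest: point on the plate's surface (12 mm above the bench) under the centre of its clip; axes as the fixture's. Front lips 18 mm high at x = -43 to -37 mm from here, 18 mm apart for the card; side rails and back stop 6 mm high. A clip lifts straight up out of it and has 2 mm of play, so it slides forward against the lips first when its card is pulled
- nest_middle (a point): middle nest, as nest_left. All three clips look alike: a loose black block 70 (x) x 46 (y) x 50 mm (z), about 0.32 kg, with flat outer sides 46 mm apart to grasp from above and two copper spring jaws in its open front. A card slides out of a sound clip at a steady 5 to 10 N over 22 mm, out of the one weak clip at less than half of that (1.5 to 3.5 N); with the pull halted up to 3 N less remains
- nest_right (a point): right (-y) nest, as nest_left
- groove_middle (a point): point on the plate's surface in the middle of the middle groove (92.5 mm before the nest point). Each nest has such a groove for its card, along x, 85 mm long, between two walls 10 mm high and 8 mm apart, so 1.5 mm free on each side of the card
- card_a: a steel test card, an upright plate 70 (x) x 5 (y) x 60 mm (z), 60 g; origin at the middle of its lower edge, z up, +x into its clip. It starts standing on the plate with its rear 19 to 23 mm between the jaws of a clip and 45 mm of it free in front, origin about 46 mm before the nest point. Which card stands in which nest changes, and its name says nothing about its clip
- card_b: as card_a
- card_c: as card_a
- tray_in (a point): centre of the inner floor of the fixed shallow grey reject tray: 160 (x) x 150 (y) x 22 mm outside, walls and floor 4 mm (floor surface 4 mm above the bench); axes are the tray's
- standoff: bystander: brass standoff, diameter 16, 24 mm high, standing on the plate between two grooves; origin under its centre
- terminal: bystander: grey terminal block 30 x 44 x 36 mm; origin under its centre
- contactor: bystander: black contactor 75 x 45 x 72 mm; origin under its centre
- meter: bystander: yellow hand multimeter 170 x 85 x 38 mm lying flat; origin under its centre
- screwdriver: bystander: screwdriver lying beside the fixture along its own x
- tape: bystander: roll of black tape, diameter 76, 19 mm high; origin under its centre
- nutcup: bystander: clear bowl, diameter 70, 40 mm high; origin under its centre

How it is judged:
By the outcome, as a careful person would: the job done as asked, in the order asked, and still so for the second after the job is handed in, with the robot touching nothing.
It also fails if it takes over 72 s, if anything falls off the work surface, if the arm or the gripper's body presses on something with over 40 N, if the wrist force passes 120 N, or if a joint passes its speed limit or range.

ROBOT

A 7-joint arm with a two-finger parallel gripper is mounted at the origin on the work surface. World frame = base frame: x ahead of the robot, y to its left, z up, the work surface at z = 0. Lengths are in mm, angles in rad, forces in N, time in s.
With the tool pointing down it reaches from about 425 to 875 mm from the base axis. Payload 4.7 kg.
Tool frame: the origin (TCP) lies at the very end of the fingers, on their centre line; the grasp point (between the pads) lies 19 mm behind it; z points along the fingers, y is the line along which they close (so a half turn about z gives the same grasp; the last joint's range is limited). The gripper opens to 87 mm and grips with 3 to 60 N. Pads are 19 mm wide; open, the fingers measure 117 mm over their backs; the gripper's body (75 mm by 190 mm) begins 51 mm behind the grasp point.
Start: joints at [-1.295, 0.321, -0.07, 1.45, 0.023, 1.371, -0.057], TCP at [168.26, 627.865, 222.587] pointing down, gripper open.
Joint ranges: [-2.86, 2.86], [-0.3, 2.09], [-1.38, 1.24], [0.06, 2.45], [-1.56, 4.7], [0.09, 2.05], [-2.69, 2.69]. Speed limits (rad/s): [2.57, 2.57, 3.14, 3.14, 3.14, 3.14, 3.14].

INTERFACE

Orientations are given as [roll, pitch, yaw] about the fixed x, y, z axes, in that order (R = Rz(yaw) Ry(pitch) Rx(roll)).
In Python, from workcell import manip gives the robot as it stands. The module is installed in compiled form; this text tells all that it offers.
- The arm moves only by the shell command python3 -m pendant 'ROWS' [FORCE]. ROWS is a JSON object of lists of equal length, an entry for each row: "dr": the turn, a rotation vector about the world's x, y, z in rad, a list of three; "offset": the shift along the world's x, y, z in m, a list of three; "hand": the opening, from 0 (shut) to 1 (fully open). In form: {"dr": [[rx, ry, rz], ...], "offset": [[tx, ty, tz], ...], "hand": [hand, ...]}. A call has 1 to 20 rows; each row is the pose to reach, as a shift and turn from the pose commanded when the call began; what a row does not reach only later rows make up. A row lasts 1/10 s, in which the tool goes at most 50 mm and 8.59 degrees, less where a joint would pass 70% of its speed; a pose out of reach is approached as far as the arm can. A call with a gripper value outside its range is refused whole. The fingers move at their own pace and stop on an object; FORCE is the grip in N (left out, the last holds). Time passes only in rows, so rows that repeat a pose let the fingers close. It gives the time, the measured TCP pose, the force, the opening and the grip force at its end, in the units of the state.
- manip.state(): the state, without advancing time (a new reading comes with each control period).
- manip.read_camera(name): name is "side" or "top"; returns the picture (400x640x3 uint8, red, green, blue); there is no depth.
- manip.calibration(name): a dict with "camera_matrix" (3x3 intrinsics, pixels), "dist_coeffs" ([k1, k2, p1, p2, k3] as OpenCV has them; the pictures are not rectified), "eye" and "attitude" of the camera in the world. Camera axes: x right, y down, z forward; pixel columns grow to the right and rows downward; lengths in mm; the calibration is good to about 2 mm. A picture is of the moment at which its call begins. calibration takes no time and is no camera call.
- manip.finish_job(): hands the job in; it is judged then, once.
The state is a dict: "t": time; "joints": joint angles; "joint_velocities": joint speeds; "joint_torque": joint torques, N m; "tool_pos": TCP position; "orientation": TCP orientation; "contact_force": force on the tool from outside, world axes, zero at the start; "ft_torque": the same for the moment, N m; "width": finger opening in mm; "gripper_force": force on a finger pad.
Only numpy, scipy, OpenCV 4.12 (cv2) and the standard library are available. Lean on these libraries where they do the work, as an engineer would, in place of code of your own. Each camera call takes 0.05 s, during which the arm holds its last target. There are 200 camera calls.

## Working session

There is one attempt and no reset: what is moved stays moved. The work goes in short steps, Python scripts to look and compute and a shell command to move; the robot and the scene stay as the last step left them, time stands still between calls to the robot, and variables do not carry over. Pictures are saved under pics/ and viewed, at most 13 in all, crops included, and the job is handed in when it is done.

```bash
mkdir -p pics; ls
python3 - <<'E'
from workcell import manip
import cv2
s=manip.state(); print({k:s[k] for k in ('t','tool_pos','orientation','contact_force','width')})
for n in('top','side'):
    im=manip.read_camera(n); cv2.imwrite(f'pics/{n}0.png',im[:,:,::-1])
    c=manip.calibration(n); print(n,c)
E
```

```text
pics
{'t': 0.0, 'tool_pos': array([168.15659   , 627.31326168, 221.45452058]), 'orientation': array([-3.13968835e+00,  1.01642454e-04,  2.87980171e+00]), 'contact_force': array([-0.82259615, -0.37273517,  0.21410283]), 'width': 87.11928605742504}
top {'camera_matrix': array([[367.62287348,   0.        , 318.92337112],
       [  0.        , 367.62287348, 200.12527445],
       [  0.        ,   0.        ,   1.        ]]), 'dist_coeffs': array([0.02371231, 0.        , 0.        , 0.        , 0.        ]), 'eye': array([ 530.76671601,   43.80342889, 1176.14403746]), 'attitude': array([-3.07871816e+00, -1.14560228e-03, -1.59207506e+00])}
side {'camera_matrix': array([[385.78710347,   0.        , 325.39380132],
       [  0.        , 385.78710347, 201.41988391],
       [  0.        ,   0.        ,   1.        ]]), 'dist_coeffs': array([-0.02049799,  0.        ,  0.        ,  0.        ,  0.        ]), 'eye': array([ 400.96522056, -657.13180484,  965.43819361]), 'attitude': array([-2.48014865e+00, -7.51159097e-04, -2.98789201e-01])}
```

View pics/top0.png

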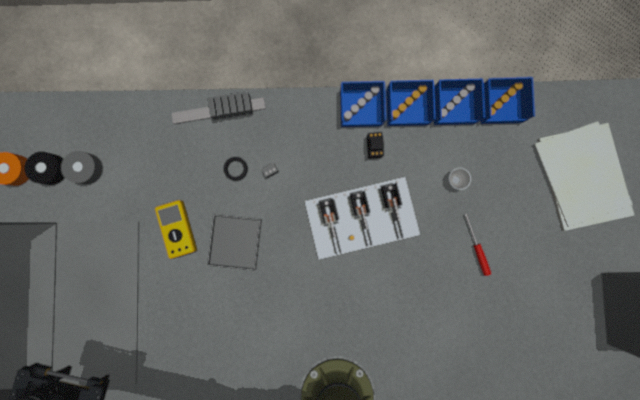

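View pics/side0.png

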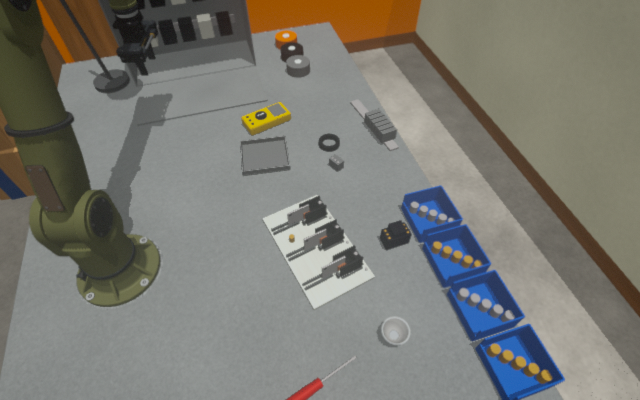

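The top view shows the white plate around (362,218) with three clips at (330,210), (360,203) and (391,195). The tray is at (236,242) and the standoff at (351,238). The side view shows the plate around (318,250) and the tray at (265,155).

```bash
cat > h.py <<'E'
import numpy as np, cv2
from workcell import manip
from scipy.spatial.transform import Rotation as Ro
def ray(n,uv):
    c=manip.calibration(n); R=Ro.from_euler('xyz',c['attitude']).as_matrix()
    p=cv2.undistortPoints(np.array(uv,float).reshape(-1,1,2),c['camera_matrix'],c['dist_coeffs']).reshape(-1,2)
    return c['eye'],np.c_[p,np.ones(len(p))]@R.T
def onz(n,uv,z):
    e,d=ray(n,uv); return e+d*((z-e[2])/d[:,2])[:,None]
def tri(uvt,uvs):
    e1,d1=ray('top',uvt); e2,d2=ray('side',uvs); out=[]
    for a,b in zip(d1,d2):
        a=a/np.linalg.norm(a); b=b/np.linalg.norm(b)
        k=np.linalg.lstsq(np.c_[a,-b],e2-e1,rcond=None)[0]
        p,q=e1+k[0]*a,e2+k[1]*b; out.append(np.r_[(p+q)/2,np.linalg.norm(p-q)])
    return np.array(out)
def proj(n,P):
    c=manip.calibration(n); R=Ro.from_euler('xyz',c['attitude']).as_matrix()
    rv=cv2.Rodrigues(R.T)[0]
    return cv2.projectPoints(np.array(P,float).reshape(-1,1,3),rv,-R.T@c['eye'],c['camera_matrix'],c['dist_coeffs'])[0].reshape(-1,2)
E
python3 - <<'E'
from h import *
np.set_printoptions(suppress=True,precision=1)
Q={}
for n,(x0,y0,x1,y1) in {'top':(295,165,430,270),'side':(255,185,385,315)}.items():
    im=cv2.imread(f'pics/{n}0.png'); m=(im.min(2)>150).astype(np.uint8)
    k=np.zeros_like(m);k[y0:y1,x0:x1]=m[y0:y1,x0:x1]
    cs=max(cv2.findContours(k,0,2)[0],key=cv2.contourArea); h=cv2.convexHull(cs)
    q=cv2.approxPolyN(h,4,ensure_convex=True).reshape(-1,2).astype(float)
    print(n,cv2.contourArea(cs),q.tolist(),cv2.minAreaRect(h)); print(onz(n,q,12)); Q[n]=q
    crop=im[y0:y1,x0:x1]; cv2.imwrite(f'pics/{n}c.png',cv2.resize(crop,None,fx=4.5,fy=4.5,interpolation=cv2.INTER_CUBIC))
a=cv2.imread('pics/topc.png');b=cv2.imread('pics/sidec.png')
im=cv2.imread('pics/top0.png')[205:280,200:272]; cv2.imwrite('pics/trayt.png',cv2.resize(im,None,fx=4,fy=4,interpolation=cv2.INTER_CUBIC))
E
```

```text
top 3431.0 [[420.0, 234.0], [319.0, 259.0], [305.0, 201.0], [404.0, 177.0]] ((362.0916748046875, 217.7364959716797), (59.59869384765625, 103.74463653564453), 76.4295654296875)
[[ 490.4 -275.1   12. ]
 [ 418.9   44.6   12. ]
 [ 602.2   85.1   12. ]
 [ 672.  -231.3   12. ]]
side 3501.5 [[375.0, 276.0], [314.0, 309.0], [261.0, 217.0], [317.0, 193.0]] ((318.33697509765625, 246.8082275390625), (106.56071472167969, 69.8460693359375), 60.35013961791992)
[[ 673.5 -233.9   12. ]
 [ 488.7 -275.1   12. ]
 [ 415.5   52.1   12. ]
 [ 604.6   92.3   12. ]]
```

View pics/topc.png

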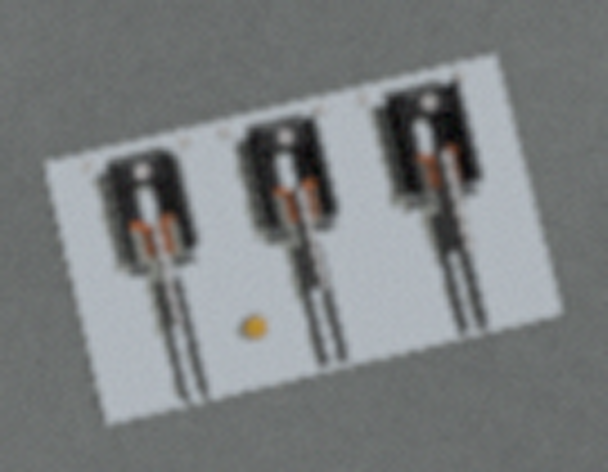

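View pics/sidec.png

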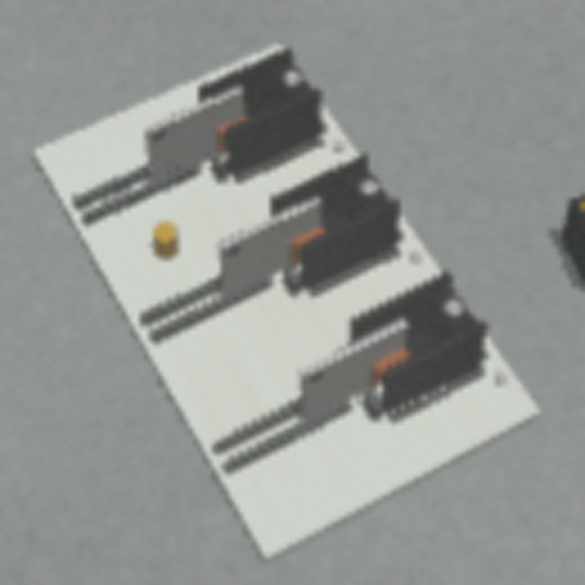

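The top crop shows the plate corners, the three groove wall pairs and the copper jaws. The side crop shows the grey cards in front of the clips. Next step: fit the plate edges to sub-pixel, find the card and clip features, and find the tray.

```bash
cat >> h.py <<'E'
from scipy.ndimage import map_coordinates
def edge(g,a,b,w=4,skip=.08,bright=True):
    # strongest-gradient subpixel points along a-b -> robust line
    a,b=np.array(a,float),np.array(b,float); d=(b-a)/np.linalg.norm(b-a); nrm=np.array([-d[1],d[0]]); pts=[]
    s=np.arange(-w,w+.01,.25)
    for t in np.linspace(skip,1-skip,60):
        p=a+t*(b-a); P=p+s[:,None]*nrm
        v=map_coordinates(g,[P[:,1],P[:,0]],order=1); gr=np.abs(np.gradient(v)); 
        if gr.max()<3: continue
        k=gr>gr.max()*.5; pts.append(p+(s[k]*gr[k]).sum()/gr[k].sum()*nrm)
    l=cv2.fitLine(np.array(pts,np.float32),cv2.DIST_HUBER,0,.3,.01).ravel(); return l
def inter(l,m):
    A=np.c_[l[:2],-m[:2]]; k=np.linalg.solve(A,m[2:]-l[2:]); return l[2:]+k[0]*l[:2]
def quad(g,q,**k):
    L=[edge(g,q[i],q[(i+1)%4],**k) for i in range(4)]
    return np.array([inter(L[i-1],L[i]) for i in range(4)])
E
python3 - <<'E'
from h import *
np.set_printoptions(suppress=True,precision=2)
# order: front-left, back-left, back-right, front-right
g={n:cv2.imread(f'pics/{n}0.png',0).astype(float) for n in('top','side')}
q={'top':quad(g['top'],[(319,259),(305,201),(404,177),(420,234)]),'side':quad(g['side'],[(261.5,217.5),(317,193.5),(375.5,275.5),(314,309)])}
T=tri(q['top'],q['side']); print('plate tri',T)
def pose(P,sx,sy):
    O=np.array([[-sx,sy],[sx,sy],[sx,-sy],[-sx,-sy]]); c=P[:,:2].mean(0); A=O.T@(P[:,:2]-c)
    return c,np.arctan2(A[0,1]-A[1,0],A[0,0]+A[1,1])
for n in q: 
    P=onz(n,q[n],12);print(n,q[n].tolist(),pose(P,95,165),[np.linalg.norm(P[i]-P[(i+1)%4]) for i in range(4)])
print('avg',pose(T,95,165))
# side corner crops for tray
for n,(x0,y0,x1,y1) in {'top':(200,205,275,280),'side':(230,130,305,180)}.items():
    im=cv2.imread(f'pics/{n}0.png')[y0:y1,x0:x1]; cv2.imwrite(f'pics/tr{n}.png',cv2.resize(im,(400,400*(y1-y0)//(x1-x0)),interpolation=cv2.INTER_CUBIC))
a,b=cv2.imread('pics/trtop.png'),cv2.imread('pics/trside.png'); b=cv2.copyMakeBorder(b,0,400-b.shape[0],0,0,0); cv2.imwrite('pics/tr.png',np.hstack([a,b]))
E
```

```text
plate tri [[ 418.17   47.24   15.85    2.15]
 [ 602.6    86.45    4.08    5.37]
 [ 669.87 -234.58   15.66    4.  ]
 [ 488.82 -274.07   12.57    0.82]]
top [[318.2099304199219, 259.0114440917969], [304.5186462402344, 201.8504180908203], [405.16937255859375, 178.11402893066406], [419.7682800292969, 234.38426208496094]] (array([543.98, -93.85]), np.float64(0.21389384548732057)) [np.float64(184.92290076032373), np.float64(328.894049348203), np.float64(183.42474200366212), np.float64(328.9974242359099)]
side [[261.66485595703125, 217.319580078125], [317.803466796875, 195.97705078125], [374.70770263671875, 275.8522033691406], [313.7850646972656, 308.5318298339844]] (array([545.54, -94.2 ]), np.float64(0.20959406058232674)) [np.float64(188.72102793904415), np.float64(320.741634352464), np.float64(188.84660611945833), np.float64(331.85158865074357)]
avg (array([544.87, -93.74]), np.float64(0.21164568476041176))
```

View pics/tr.png

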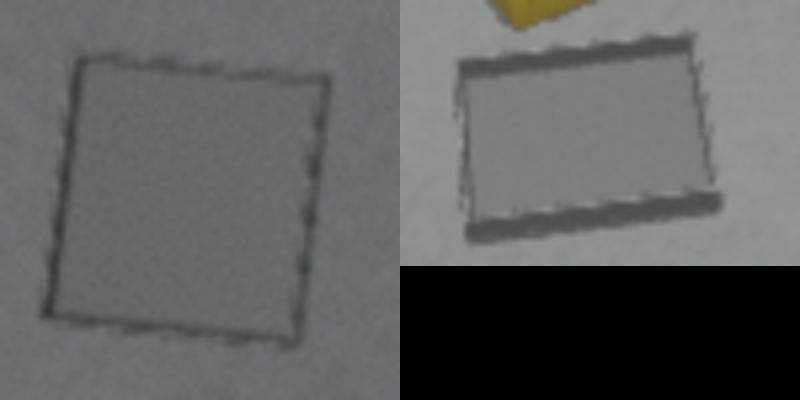

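Run:
```python
from h import *
np.set_printoptions(suppress=True,precision=1,linewidth=220)
t=[(208.4,264.4),(215,216.3),(261.5,219.6),(255.9,269.3)]; s=[(241.3,142.2),(284.8,137.5),(290,166.6),(242.8,171.6)]
T=tri(t,s); print('tray',T,T.mean(0), 'top@22',onz('top',t,22).mean(0),'side@22',onz('side',s,22).mean(0))
d=T[1]-T[0]+T[2]-T[3]; print('yaw',np.arctan2(d[1],d[0]))
C=np.array([544.6,-94.]);
g={n:cv2.imread(f'pics/{n}0.png',0).astype(float) for n in('top','side')}
def prof(n,yaw,xs,ys,z):
    c,s_=np.cos(yaw),np.sin(yaw); X,Y=np.meshgrid(xs,ys)
    P=np.stack([C[0]+c*X-s_*Y,C[1]+s_*X+c*Y,0*X+z],-1).reshape(-1,3)
    uv=proj(n,P); return map_coordinates(g[n],[uv[:,1],uv[:,0]],order=1).reshape(X.shape)
# yaw from groove walls sharpness, top view z=22
ys=np.arange(-14,14.1,1)
for yaw in (.2,.21,.22): print(yaw,sum(prof('top',yaw,np.arange(-86,-45,2),y0+ys,22).mean(1).var() for y0 in(100,0,-100)), sum(np.abs(np.diff(prof('side',yaw,np.arange(-32,2,2),y0+ys,72).mean(1))).max() for y0 in(100,0,-100)))
yaw=.212; print(ys)
for y0 in(100,0,-100):
    print('walls top',y0,prof('top',yaw,np.arange(-86,-45,2),y0+ys,22).mean(1))
    print('walls side',prof('side',yaw,np.arange(-86,-45,2),y0+ys,22).mean(1))
    print('card side z72',prof('side',yaw,np.arange(-30,2,2),y0+ys,72).mean(1))
    print('card top z72',prof('top',yaw,np.arange(-30,2,2),y0+ys,72).mean(1))
    xs=np.arange(-60,60,2); print('card x side z65', prof('side',yaw,xs,[y0-2.5],65)[0])
```

```text
tray [[411.5 388.9  18.2   1.9]
 [562.5 367.9  17.7   5.7]
 [547.4 222.2  19.7   2.6]
 [393.5 240.3  25.8   1.1]] [478.7 304.8  20.3   2.8] top@22 [477.3 304.6  22. ] side@22 [479.8 302.7  22. ]
yaw -0.1276044370532644
0.2 1544.8732287053126 43.73217533561247
0.21 1611.4719252197415 43.07743114287783
0.22 1710.5758595123646 44.12662589059501
[-14. -13. -12. -11. -10.  -9.  -8.  -7.  -6.  -5.  -4.  -3.  -2.  -1.   0.   1.   2.   3.   4.   5.   6.   7.   8.   9.  10.  11.  12.  13.  14.]
walls top 100 [174.1 168.4 160.1 149.5 137.1 123.9 112.5 105.2 104.  108.9 118.9 131.1 143.  152.9 158.8 160.  156.4 148.5 137.4 124.9 113.8 106.5 104.6 108.8 118.6 131.4 144.3 155.8 165.2]
walls side [153.8 135.  118.1 104.9  97.3  95.5  98.5 104.3 112.3 122.1 132.8 141.8 145.1 140.9 131.  119.  107.5  98.7  94.4  94.3  98.3 105.5 115.4 128.1 143.8 160.5 175.8 188.3 196.7]
card side z72 [105.  105.2 105.3 105.  104.4 103.4 102.4 101.8 102.  103.8 107.9 115.2 126.  139.4 153.1 164.  172.3 179.5 186.3 192.4 197.5 201.4 204.1 205.5 206.2 206.6 206.8 206.9 206.8]
card top z72 [179.2 178.4 176.1 171.4 164.
[... 2094 characters left out ...]
104.7 103.5 103.6 106.8 114.6 127.6 143.4 158.1 169.6 176.5 180.7 184.9 189.6 195.5 200.1 202.8 204.4 205.3 205.8 206.  206.  206. ]
card top z72 [180.2 180.  180.  180.  180.  179.6 178.8 177.7 175.9 173.6 170.9 167.7 163.7 158.6 151.4 141.7 130.3 116.6 100.9  85.1  72.   63.1  57.5  54.9  55.   56.   57.1  57.9  57.9]
card x side z65 [205.8 206.2 206.5 206.1 206.3 207.  206.  205.6 205.4 204.5 201.9 183.6 152.2 113.3 108.6 102.4  91.4  90.2  91.8  93.5 103.  107.5 107.8 108.6 108.1 107.8 108.1 107.6 107.  107.6 107.3 107.  107.7 107.5 106.2 107.3
 106.9 105.7 106.  106.5 104.9 105.9 106.5 106.3 106.5 105.7 101.5  92.1  82.3  72.8  68.7  67.3  66.4  66.3  66.7  64.1  63.1  65.   64.8  65.2]
```

```bash
cat > fit.py <<'E'
from h import *
np.set_printoptions(suppress=True,precision=2,linewidth=200)
g={n:cv2.imread(f'pics/{n}0.png',0).astype(float) for n in('top','side')}
C=np.array([544.6,-94.])
E
python3 - <<'E'
from fit import *
F={'top':((318.2,259.0),(419.8,234.4)),'side':((261.7,217.3),(313.8,308.5))}
for n in F:
    l=edge(g[n],*F[n],w=3,skip=.05); P=onz(n,[l[2:]-30*l[:2],l[2:]+30*l[:2]],12); d=P[0]-P[1]; d*=np.sign(d[1]); print(n,'front edge yaw',np.arctan2(-d[0],d[1]))
for n in('top','side'):
  for yaw in(.2,.206,.212,.218,.224,.23):
    c,s=np.cos(yaw),np.sin(yaw); xs=np.arange(-86,-45,1.); o=[]
    for y0 in(100,0,-100):
        ys=np.arange(-14,14.1,.5); X,Y=np.meshgrid(xs,y0+ys); P=np.stack([C[0]+c*X-s*Y,C[1]+s*X+c*Y,0*X+22],-1).reshape(-1,3)
        uv=proj(n,P); o.append(map_coordinates(g[n],[uv[:,1],uv[:,0]],order=1).reshape(X.shape).mean(1).var())
    print(n,yaw,np.array(o))
E
```

```text
top front edge yaw 0.2163472719921497
side front edge yaw 0.21512763803987447
top 0.2 [458.79 499.97 536.89]
top 0.206 [460.12 511.03 562.91]
top 0.212 [464.8  527.01 594.4 ]
top 0.218 [472.66 547.57 630.36]
top 0.224 [482.98 571.82 669.57]
top 0.23 [495.36 598.93 710.65]
side 0.2 [882.23 895.4  920.89]
side 0.206 [811.27 840.64 897.04]
side 0.212 [744.95 794.2  881.58]
side 0.218 [688.03 758.98 873.88]
side 0.224 [643.36 736.48 874.41]
side 0.23 [613.95 727.91 883.73]
```

```bash
python3 -m pendant '{"dr":[[0,0,-0.15],[0,0,-0.3],[0,0,-0.45],[0,0,-0.6],[0,0,-0.75],[0,0,-0.9],[0,0,-1.05],[0,0,-1.2],[0,0,-1.35],[0,0,-1.5],[0,0,-1.65],[0,0,-1.8],[0,0,-1.95],[0,0,-2.1],[0,0,-2.25],[0,0,-2.4],[0,0,-2.55],[0,0,-2.665],[0,0,-2.665],[0,0,-2.665]],"offset":[[0.019,-0.035,0],[0.038,-0.07,0],[0.056,-0.105,0],[0.075,-0.14,0],[0.094,-0.175,0],[0.113,-0.21,0],[0.131,-0.244,0],[0.15,-0.279,0],[0.169,-0.314,0],[0.188,-0.349,0],[0.206,-0.384,0],[0.225,-0.419,0],[0.244,-0.454,0],[0.263,-0.489,0],[0.281,-0.524,0],[0.3,-0.559,0],[0.319,-0.594,-0.02],[0.3375,-0.6285,-0.06],[0.3375,-0.6285,-0.08],[0.3375,-0.6285,-0.08]],"hand":[0.3,0.3,0.3,0.3,0.3,0.3,0.3,0.3,0.3,0.3,0.3,0.3,0.3,0.3,0.3,0.3,0.3,0.3,0.3,0.3]}'
```

```text
t: 2.1
tool_pos: [503.0, -2.4, 139.1]
orientation: [3.141, 0.008, 0.212]
contact_force: [0.2, 0.9, 0.7]
width: 26.2
gripper_force: 0.0
```

Run:
```python
from h import *
s=manip.state();print(s['t'],s['tool_pos'],s['orientation'],s['contact_force'])
a=manip.read_camera('top')[:,:,::-1];b=manip.read_camera('side')[:,:,::-1]
a=cv2.resize(a[150:270,290:390],(400,480),interpolation=2);b=cv2.resize(b[150:270,250:350],(400,480),interpolation=2)
cv2.imwrite('pics/al.png',np.hstack([a,b]))
```

```text
2.1 [502.9758464   -2.43251881 139.10816323] [3.1409475  0.00763285 0.21172034] [0.18635167 0.86192509 0.72050909]
```

View pics/al.png

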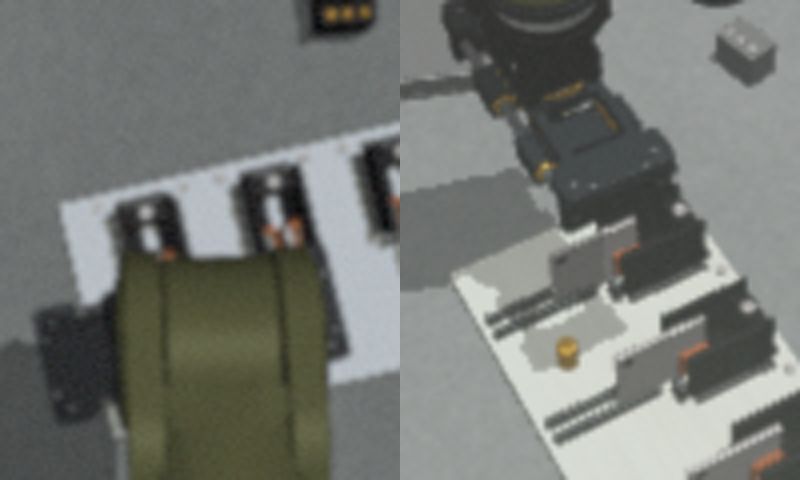

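The top view is blocked by the wrist. The side view shows the gripper above the left card and the standoff clear at (568,350). Descending part way, then settling.

```bash
python3 -m pendant '{"dr":[[0,0,0],[0,0,0],[0,0,0],[0,0,0],[0,0,0]],"offset":[[0,0,-0.025],[0,0,-0.05],[0,0,-0.06],[0,0,-0.06],[0,0,-0.06]],"hand":[0.3,0.3,0.3,0.3,0.3]}' 5
```

```text
t: 2.7
tool_pos: [506.8, 0.0, 84.0]
orientation: [-3.142, -0.002, 0.216]
contact_force: [-0.5, -0.9, -0.0]
width: 26.4
gripper_force: 0.0
```

```bash
python3 -m pendant '{"dr":[[0,0,0],[0,0,0],[0,0,0],[0,0,0],[0,0,0],[0,0,0],[0,0,0],[0,0,0],[0,0,0]],"offset":[[0,0,-0.015],[0,0,-0.03],[0,0,-0.045],[0,0,-0.046],[0,0,-0.046],[0,0,-0.046],[0,0,-0.046],[0,0,-0.046],[0,0,-0.046]],"hand":[0.3,0.3,0.3,0.3,0.25,0.2,0.15,0.12,0.12]}' 5; python3 -m pendant '{"dr":[[0,0,0],[0,0,0],[0,0,0],[0,0,0],[0,0,0]],"offset":[[0,0,0],[0,0,0],[0,0,0],[0,0,0],[0,0,0]],"hand":[0.05,0.0,0.0,0.0,0.0]}' 5
```

```text
t: 3.6
tool_pos: [506.0, -0.6, 37.0]
orientation: [-3.142, -0.001, 0.215]
contact_force: [-1.1, -0.4, -0.6]
width: 11.4
gripper_force: 0.0
t: 4.1
tool_pos: [505.7, -0.0, 36.7]
orientation: [-3.141, 0.0, 0.215]
contact_force: [-1.1, 2.5, 3.4]
width: 4.9
gripper_force: 5.0
```

```bash
python3 -m pendant '{"dr":[[0,0,0],[0,0,0],[0,0,0]],"offset":[[-0.0002,0.001,0],[-0.0002,0.001,0],[-0.0002,0.001,0]],"hand":[0,0,0]}' 5; python3 -m pendant '{"dr":[[0,0,0],[0,0,0],[0,0,0],[0,0,0]],"offset":[[0,0,0],[0,0,0],[0,0,0],[0,0,0]],"hand":[0,0,0,0]}' 25;python3 -c "
from workcell import manip;s=manip.state();print(s['ft_torque'],s['contact_force'])"
```

```text
t: 4.4
tool_pos: [505.7, 0.0, 36.7]
orientation: [3.141, -0.0, 0.215]
contact_force: [-0.5, -0.1, 2.7]
width: 5.2
gripper_force: 5.0
t: 4.8
tool_pos: [505.7, 0.0, 36.7]
orientation: [3.141, -0.0, 0.215]
contact_force: [-0.8, 0.4, 4.6]
width: 4.9
gripper_force: 25.0
[-0.21462797  0.29659485  0.10612865] [-0.84138935  0.39434448  4.604776  ]
```

```bash
cat > fx.py <<'E'
from workcell import manip
s=manip.state();f=s['contact_force'];t=s['ft_torque'];print('   Fx %.1f Fy %.1f Fz %.1f Mz %.2f w %.1f'%(f[0]*.977+f[1]*.2133,-f[0]*.2133+f[1]*.977,f[2],t[2],s['width']))
E
python3 -m pendant '{"dr":[[0,0,0],[0,0,0],[0,0,0],[0,0,0],[0,0,0],[0,0,0]],"offset":[[-0.00098,-0.00021,0],[-0.00195,-0.00043,0],[-0.00293,-0.00064,0],[-0.00391,-0.00085,0],[-0.00489,-0.00107,0],[-0.00586,-0.00128,0]],"hand":[0,0,0,0,0,0]}' 25; python3 fx.py
```

```text
t: 5.4
tool_pos: [501.5, -0.4, 36.9]
orientation: [3.141, -0.004, 0.215]
contact_force: [6.2, 1.5, -1.3]
width: 4.8
gripper_force: 25.0
   Fx 6.4 Fy 0.2 Fz -1.3 Mz 0.02 w 4.8
```

```bash
R='{"dr":[[0,0,0],[0,0,0],[0,0,0],[0,0,0],[0,0,0],[0,0,0]],"offset":[[-0.00098,-0.00021,0],[-0.00195,-0.00043,0],[-0.00293,-0.00064,0],[-0.00391,-0.00085,0],[-0.00489,-0.00107,0],[-0.00586,-0.00128,0]],"hand":[0,0,0,0,0,0]}' ; true
python3 -m pendant '{"dr":[[0,0,0],[0,0,0],[0,0,0],[0,0,0]],"offset":[[-0.00098,-0.00021,0],[-0.00195,-0.00043,0],[-0.00293,-0.00064,0],[-0.00391,-0.00085,0]],"hand":[0,0,0,0]}' 25|grep pos; python3 fx.py
python3 -m pendant '{"dr":[[0,0,0],[0,0,0],[0,0,0],[0,0,0]],"offset":[[-0.00098,-0.00021,0],[-0.00195,-0.00043,0],[-0.00293,-0.00064,0],[-0.00391,-0.00085,0]],"hand":[0,0,0,0]}' 25|grep pos; python3 fx.py
python3 -m pendant '{"dr":[[0,0,0],[0,0,0],[0,0,0],[0,0,0]],"offset":[[-0.00098,-0.00021,0],[-0.00195,-0.00043,0],[-0.00293,-0.00064,0],[-0.00391,-0.00085,0]],"hand":[0,0,0,0]}' 25|grep pos; python3 fx.py
```

```text
tool_pos: [497.7, -1.3, 37.1]
   Fx 5.1 Fy 0.2 Fz -1.2 Mz 0.02 w 4.8
tool_pos: [493.8, -2.1, 37.1]
   Fx 5.5 Fy 0.7 Fz -0.9 Mz -0.06 w 4.6
tool_pos: [489.9, -3.0, 37.1]
   Fx 5.6 Fy 0.3 Fz -0.8 Mz 0.00 w 4.7
```

```bash
python3 -m pendant '{"dr":[[0,0,0],[0,0,0],[0,0,0],[0,0,0]],"offset":[[-0.00098,-0.00021,0],[-0.00195,-0.00043,0],[-0.00293,-0.00064,0],[-0.00391,-0.00085,0]],"hand":[0,0,0,0]}' 25|grep pos; python3 fx.py
python3 -m pendant '{"dr":[[0,0,0],[0,0,0],[0,0,0],[0,0,0],[0,0,0],[0,0,0],[0,0,0],[0,0,0]],"offset":[[-0.00195,-0.00043,0],[-0.00391,-0.00085,0],[-0.00586,-0.00128,0],[-0.00782,-0.00171,0],[-0.00977,-0.00213,0],[-0.01173,-0.00256,0],[-0.01368,-0.00299,0],[-0.01368,-0.00299,0]],"hand":[0,0,0,0,0,0,0,0]}' 25|grep pos; python3 fx.py
```

```text
tool_pos: [486.3, -3.8, 37.2]
   Fx 6.0 Fy -0.1 Fz -1.9 Mz -0.06 w 4.8
tool_pos: [470.1, -7.4, 36.7]
   Fx 1.1 Fy 0.1 Fz 4.9 Mz -0.00 w 5.2
```

```bash
python3 -m pendant '{"dr":[[0,0,0],[0,0,0],[0,0,0],[0,0,0],[0,0,0],[0,0,0],[0,0,0],[0,0,0],[0,0,0],[0,0,0]],"offset":[[0,0,0],[0,0,0],[0,0,0],[0,0,0.02],[0,0,0.05],[0.02,-0.03,0.05],[0.04,-0.06,0.05],[0.0568,-0.0901,0.05],[0.0568,-0.0901,0.05],[0.0568,-0.0901,0.05]],"hand":[0.15,0.3,0.3,0.3,0.3,0.3,0.3,0.3,0.3,0.3]}' 5
python3 -m pendant '{"dr":[[0,0,0],[0,0,0],[0,0,0]],"offset":[[0,0,0],[0,0,0],[0,0,0]],"hand":[0.3,0.3,0.3]}' 5|grep pos; python3 fx.py
python3 - <<'E'
from h import *
b=manip.read_camera('side')[:,:,::-1]
cv2.imwrite('pics/s2.png',cv2.resize(b[170:310,240:390],(600,560),interpolation=2))
E
```

```text
t: 8.8
tool_pos: [526.5, -98.1, 85.9]
orientation: [3.142, 0.002, 0.213]
contact_force: [-0.8, 0.8, 0.4]
width: 26.2
gripper_force: 0.0
tool_pos: [526.9, -96.2, 86.5]
   Fx -0.2 Fy -0.2 Fz 0.8 Mz 0.01 w 26.3
```

View pics/s2.png

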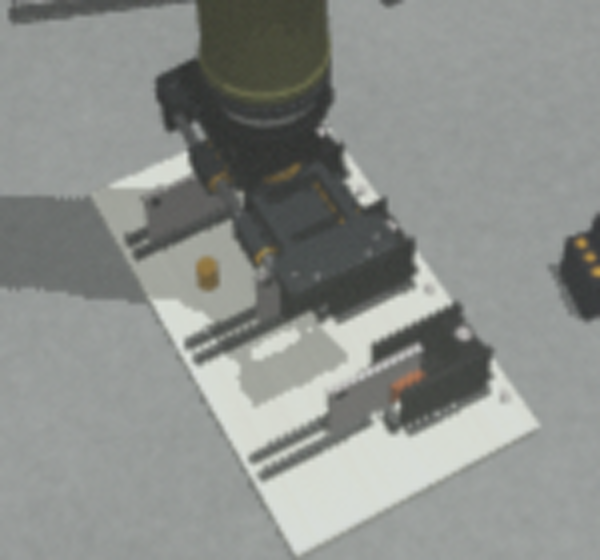

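The left card is standing in its groove at (180,210), pulled forward out of its clip. The gripper is over the middle card. Descending and closing lightly.

```bash
python3 -m pendant '{"dr":[[0,0,0],[0,0,0],[0,0,0],[0,0,0],[0,0,0],[0,0,0],[0,0,0],[0,0,0],[0,0,0],[0,0,0],[0,0,0]],"offset":[[0,0,-0.015],[0,0,-0.03],[0,0,-0.045],[0,0,-0.05],[0,0,-0.05],[0,0,-0.05],[0,0,-0.05],[0,0,-0.05],[0,0,-0.05],[0,0,-0.05],[0,0,-0.05]],"hand":[0.3,0.3,0.3,0.25,0.2,0.15,0.12,0.1,0.05,0,0]}' 5; python3 -m pendant '{"dr":[[0,0,0],[0,0,0]],"offset":[[0,0,0],[0,0,0]],"hand":[0,0]}' 5 | grep -v time; python3 fx.py
```

```text
t: 10.25
tool_pos: [527.5, -97.1, 37.0]
orientation: [-3.141, -0.001, 0.215]
contact_force: [0.5, 2.1, 2.7]
width: 5.0
gripper_force: 5.0
t: 10.45
tool_pos: [527.4, -97.1, 36.9]
orientation: [-3.141, -0.0, 0.215]
contact_force: [-0.8, 1.8, 4.5]
width: 5.2
gripper_force: 5.0
   Fx -0.4 Fy 1.9 Fz 4.5 Mz 0.08 w 5.2
```

```bash
python3 -m pendant '{"dr":[[0,0,0],[0,0,0],[0,0,0]],"offset":[[-0.00015,0.0007,0],[-0.00015,0.0007,0],[-0.00015,0.0007,0]],"hand":[0,0,0]}' 5|grep pos; python3 fx.py
python3 -m pendant '{"dr":[[0,0,0],[0,0,0],[0,0,0]],"offset":[[0,0,0],[0,0,0],[0,0,0]],"hand":[0,0,0]}' 25|grep pos; python3 fx.py
python3 -m pendant '{"dr":[[0,0,0],[0,0,0],[0,0,0],[0,0,0],[0,0,0],[0,0,0]],"offset":[[-0.00098,-0.00021,0],[-0.00195,-0.00043,0],[-0.00293,-0.00064,0],[-0.00391,-0.00085,0],[-0.00489,-0.00107,0],[-0.00586,-0.00128,0]],"hand":[0,0,0,0,0,0]}' 25|grep pos; python3 fx.py
python3 -m pendant '{"dr":[[0,0,0],[0,0,0],[0,0,0],[0,0,0]],"offset":[[-0.00098,-0.00021,0],[-0.00195,-0.00043,0],[-0.00293,-0.00064,0],[-0.00391,-0.00085,0]],"hand":[0,0,0,0]}' 25|grep pos; python3 fx.py
```

```text
tool_pos: [527.5, -97.0, 37.0]
   Fx -0.7 Fy 0.5 Fz 5.0 Mz -0.01 w 4.9
tool_pos: [527.4, -97.0, 37.0]
   Fx -1.0 Fy -0.4 Fz 5.6 Mz 0.09 w 5.1
tool_pos: [523.0, -97.7, 37.0]
   Fx 4.8 Fy 0.2 Fz 1.1 Mz 0.01 w 4.8
tool_pos: [519.1, -98.6, 37.0]
   Fx 5.2 Fy -0.3 Fz 0.5 Mz -0.04 w 4.6
```

```bash
python3 -m pendant '{"dr":[[0,0,0],[0,0,0],[0,0,0],[0,0,0]],"offset":[[-0.00098,-0.00021,0],[-0.00195,-0.00043,0],[-0.00293,-0.00064,0],[-0.00391,-0.00085,0]],"hand":[0,0,0,0]}' 25|grep pos; python3 fx.py
python3 -m pendant '{"dr":[[0,0,0],[0,0,0],[0,0,0],[0,0,0]],"offset":[[-0.00098,-0.00021,0],[-0.00195,-0.00043,0],[-0.00293,-0.00064,0],[-0.00391,-0.00085,0]],"hand":[0,0,0,0]}' 25|grep pos; python3 fx.py
python3 -m pendant '{"dr":[[0,0,0],[0,0,0],[0,0,0],[0,0,0]],"offset":[[-0.00098,-0.00021,0],[-0.00195,-0.00043,0],[-0.00293,-0.00064,0],[-0.00391,-0.00085,0]],"hand":[0,0,0,0]}' 25|grep pos; python3 fx.py
python3 -m pendant '{"dr":[[0,0,0],[0,0,0],[0,0,0],[0,0,0],[0,0,0],[0,0,0],[0,0,0],[0,0,0]],"offset":[[-0.00195,-0.00043,0],[-0.00391,-0.00085,0],[-0.00586,-0.00128,0],[-0.00782,-0.00171,0],[-0.00977,-0.00213,0],[-0.01173,-0.00256,0],[-0.01368,-0.00299,0],[-0.01368,-0.00299,0]],"hand":[0,0,0,0,0,0,0,0]}' 25|grep pos; python3 fx.py
```

```text
tool_pos: [515.1, -99.5, 37.0]
   Fx 6.1 Fy -0.0 Fz 0.6 Mz -0.03 w 5.0
tool_pos: [511.2, -100.3, 37.0]
   Fx 5.2 Fy -0.2 Fz 0.1 Mz -0.00 w 4.5
tool_pos: [507.4, -101.1, 37.0]
   Fx 6.6 Fy 0.9 Fz 1.0 Mz 0.00 w 4.6
tool_pos: [491.9, -104.6, 36.9]
   Fx 1.2 Fy 0.1 Fz 5.4 Mz 0.00 w 4.9
```

```bash
python3 -m pendant '{"dr":[[0,0,0],[0,0,0],[0,0,0],[0,0,0],[0,0,0],[0,0,0],[0,0,0],[0,0,0],[0,0,0],[0,0,0],[0,0,0],[0,0,0],[0,0,0]],"offset":[[0,0,0],[0,0,0],[0,0,0],[0,0,0.02],[0,0,0.05],[0.02,-0.03,0.05],[0.04,-0.06,0.05],[0.0572,-0.0894,0.05],[0.0572,-0.0894,0.05],[0.0572,-0.0894,0.05],[0.0572,-0.0894,0.05],[0.0572,-0.0894,0.05],[0.0572,-0.0894,0.05]],"hand":[0.15,0.3,0.3,0.3,0.3,0.3,0.3,0.3,0.3,0.3,0.3,0.3,0.3]}' 5; python3 fx.py
python3 - <<'E'
from h import *
b=manip.read_camera('side')[:,:,::-1]
cv2.imwrite('pics/s3.png',cv2.resize(b[170:310,240:390],(600,560),interpolation=2))
E
```

```text
t: 15.35
tool_pos: [548.9, -192.5, 86.6]
orientation: [-3.141, -0.0, 0.216]
contact_force: [-0.1, 0.2, -0.3]
width: 26.2
gripper_force: 0.0
   Fx -0.1 Fy 0.2 Fz -0.3 Mz -0.01 w 26.2
```

View pics/s3.png

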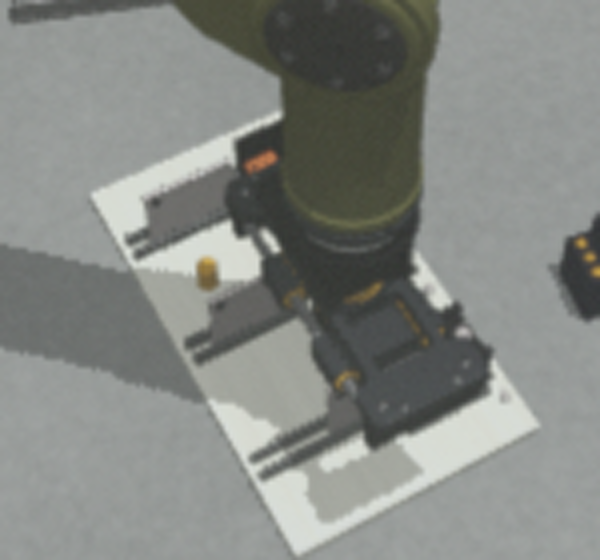

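The left card at (190,205) and the middle card at (250,310) are both out and standing. The gripper is over the right card.

```bash
python3 -m pendant '{"dr":[[0,0,0],[0,0,0],[0,0,0],[0,0,0],[0,0,0],[0,0,0],[0,0,0],[0,0,0],[0,0,0],[0,0,0],[0,0,0]],"offset":[[0,0,-0.015],[0,0,-0.03],[0,0,-0.045],[0,0,-0.05],[0,0,-0.05],[0,0,-0.05],[0,0,-0.05],[0,0,-0.05],[0,0,-0.05],[0,0,-0.05],[0,0,-0.05]],"hand":[0.3,0.3,0.3,0.25,0.2,0.15,0.12,0.1,0.05,0,0]}' 5|grep pos; python3 -m pendant '{"dr":[[0,0,0],[0,0,0]],"offset":[[0,0,0],[0,0,0]],"hand":[0,0]}' 5; python3 fx.py
```

```text
tool_pos: [549.3, -193.8, 37.0]
t: 16.7
tool_pos: [549.3, -193.8, 36.9]
orientation: [3.141, -0.0, 0.215]
contact_force: [-0.4, -0.2, 3.8]
width: 4.7
gripper_force: 5.0
   Fx -0.4 Fy -0.1 Fz 3.8 Mz 0.03 w 4.7
```

```bash
python3 -m pendant '{"dr":[[0,0,0],[0,0,0],[0,0,0]],"offset":[[0,0,0],[0,0,0],[0,0,0]],"hand":[0,0,0]}' 25|grep pos; python3 fx.py
python3 -m pendant '{"dr":[[0,0,0],[0,0,0],[0,0,0],[0,0,0],[0,0,0],[0,0,0]],"offset":[[-0.00098,-0.00021,0],[-0.00195,-0.00043,0],[-0.00293,-0.00064,0],[-0.00391,-0.00085,0],[-0.00489,-0.00107,0],[-0.00586,-0.00128,0]],"hand":[0,0,0,0,0,0]}' 25|grep pos; python3 fx.py
python3 -m pendant '{"dr":[[0,0,0],[0,0,0],[0,0,0],[0,0,0]],"offset":[[-0.00098,-0.00021,0],[-0.00195,-0.00043,0],[-0.00293,-0.00064,0],[-0.00391,-0.00085,0]],"hand":[0,0,0,0]}' 25|grep pos; python3 fx.py
```

```text
tool_pos: [549.3, -193.8, 37.0]
   Fx -0.1 Fy 1.1 Fz 5.7 Mz 0.02 w 4.7
tool_pos: [543.8, -195.0, 36.9]
   Fx 4.7 Fy 0.7 Fz 4.1 Mz -0.03 w 4.4
tool_pos: [539.7, -196.0, 36.9]
   Fx 4.1 Fy 0.4 Fz 5.4 Mz -0.00 w 4.9
```

```bash
python3 -m pendant '{"dr":[[0,0,0],[0,0,0],[0,0,0],[0,0,0]],"offset":[[-0.00098,-0.00021,0],[-0.00195,-0.00043,0],[-0.00293,-0.00064,0],[-0.00391,-0.00085,0]],"hand":[0,0,0,0]}' 25|grep pos; python3 fx.py
python3 -m pendant '{"dr":[[0,0,0],[0,0,0],[0,0,0],[0,0,0]],"offset":[[-0.00098,-0.00021,0],[-0.00195,-0.00043,0],[-0.00293,-0.00064,0],[-0.00391,-0.00085,0]],"hand":[0,0,0,0]}' 25|grep pos; python3 fx.py
```

```text
tool_pos: [535.8, -196.8, 36.9]
   Fx 4.1 Fy -0.4 Fz 4.8 Mz -0.07 w 4.9
tool_pos: [531.9, -197.7, 36.9]
   Fx 3.9 Fy 0.3 Fz 5.7 Mz -0.08 w 4.9
```

The card is being pressed down (Fz about 5 N), and that adds plate friction. I'll lift slightly to unload it and measure again.

```bash
python3 -m pendant '{"dr":[[0,0,0],[0,0,0],[0,0,0]],"offset":[[-0.0005,-0.00011,0.0003],[-0.00098,-0.00021,0.0006],[-0.00147,-0.00032,0.0006]],"hand":[0,0,0]}' 25|grep pos; python3 fx.py
python3 -m pendant '{"dr":[[0,0,0],[0,0,0]],"offset":[[-0.00073,-0.00016,0],[-0.00147,-0.00032,0]],"hand":[0,0]}' 25|grep pos; python3 fx.py
```

```text
tool_pos: [529.5, -198.0, 36.9]
   Fx 4.2 Fy -0.5 Fz 3.8 Mz -0.01 w 4.9
tool_pos: [528.1, -198.3, 37.0]
   Fx 3.5 Fy -0.0 Fz 2.7 Mz 0.02 w 4.7
```

```bash
python3 -m pendant '{"dr":[[0,0,0],[0,0,0]],"offset":[[-0.00073,-0.00016,0.0006],[-0.00147,-0.00032,0.0008]],"hand":[0,0]}' 25|grep pos; python3 fx.py
python3 -m pendant '{"dr":[[0,0,0],[0,0,0]],"offset":[[-0.00098,-0.00021,0],[-0.00195,-0.00043,0]],"hand":[0,0]}' 25|grep pos; python3 fx.py
python3 -m pendant '{"dr":[[0,0,0],[0,0,0],[0,0,0],[0,0,0],[0,0,0],[0,0,0],[0,0,0]],"offset":[[-0.00195,-0.00043,-0.0003],[-0.00391,-0.00085,-0.0006],[-0.00586,-0.00128,-0.001],[-0.00782,-0.00171,-0.001],[-0.00977,-0.00213,-0.001],[-0.01075,-0.00235,-0.001],[-0.01075,-0.00235,-0.001]],"hand":[0,0,0,0,0,0,0]}' 25; python3 fx.py
```

```text
tool_pos: [525.5, -198.6, 37.2]
   Fx 1.2 Fy 0.3 Fz -0.8 Mz 0.01 w 4.7
tool_pos: [524.2, -199.0, 37.4]
   Fx 0.2 Fy -0.6 Fz 0.4 Mz 0.04 w 4.4
t: 20.4
tool_pos: [514.0, -201.4, 37.0]
orientation: [-3.141, 0.0, 0.215]
contact_force: [-0.7, -0.2, 0.3]
width: 4.5
gripper_force: 25.0
   Fx -0.7 Fy -0.1 Fz 0.3 Mz 0.01 w 4.5
```

Right clip: about 4 N including plate friction, about 3 N once unloaded. The others held 5.5–6 N unloaded, so the right clip is the weak one. Releasing the card and moving over that clip.

```bash
python3 -m pendant '{"dr":[[0,0,0],[0,0,0],[0,0,0],[0,0,0],[0,0,0],[0,0,0],[0,0,0],[0,0,0],[0,0,0],[0,0,0],[0,0,0],[0,0,0],[0,0,0],[0,0,0]],"offset":[[0,0,0],[0,0,0],[0,0,0],[0,0,0.02],[0,0,0.05],[0,0,0.06],[0.03,0.0065,0.06],[0.065,0.014,0.06],[0.0958,0.0208,0.06],[0.0958,0.0208,0.06],[0.0958,0.0208,0.06],[0.0958,0.0208,0.06],[0.0958,0.0208,0.06],[0.0958,0.0208,0.06]],"hand":[0.15,0.3,0.3,0.3,0.3,0.3,0.3,0.5,0.75,0.75,0.75,0.75,0.75,0.75]}' 10; python3 fx.py
python3 - <<'E'
from h import *
b=manip.read_camera('side')[:,:,::-1]; a=manip.read_camera('top')[:,:,::-1]
cv2.imwrite('pics/s4.png',np.hstack([cv2.resize(b[190:310,255:385],(390,480),interpolation=2),cv2.resize(a[160:265,300:425],(400,480),interpolation=2)]))
E
```

```text
t: 21.8
tool_pos: [609.4, -181.0, 97.2]
orientation: [-3.141, -0.0, 0.214]
contact_force: [0.6, 0.6, -0.5]
width: 64.2
gripper_force: 0.0
   Fx 0.8 Fy 0.5 Fz -0.5 Mz 0.01 w 64.2
```

View pics/s4.png

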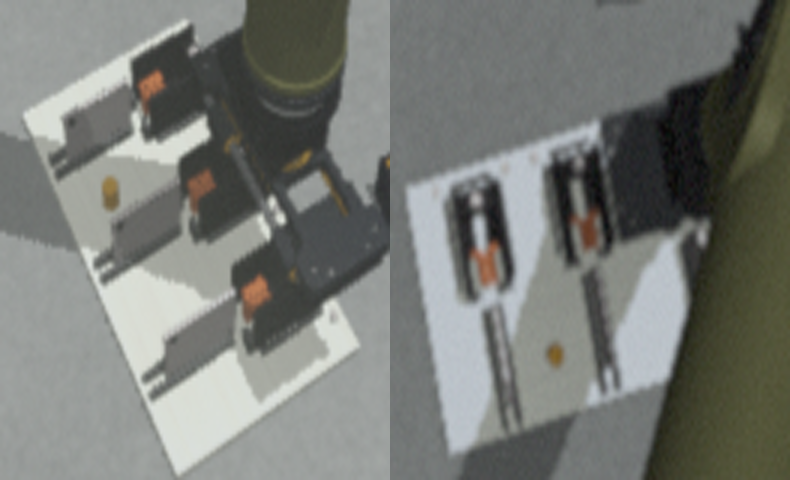

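All three cards are out and standing. The gripper is over the right clip.

```bash
python3 -m pendant '{"dr":[[0,0,0],[0,0,0],[0,0,0],[0,0,0],[0,0,0],[0,0,0],[0,0,0],[0,0,0]],"offset":[[0,0,-0.015],[0,0,-0.03],[0,0,-0.04],[0,0,-0.05],[0,0,-0.06],[0,0,-0.068],[0,0,-0.068],[0,0,-0.068]],"hand":[0.75,0.75,0.75,0.75,0.75,0.75,0.75,0.75]}' 5;python3 fx.py
python3 -m pendant '{"dr":[[0,0,0],[0,0,0],[0,0,0],[0,0,0],[0,0,0],[0,0,0],[0,0,0],[0,0,0]],"offset":[[0,0,0],[0,0,0],[0,0,0],[0,0,0],[0,0,0],[0,0,0],[0,0,0],[0,0,0]],"hand":[0.7,0.65,0.6,0.56,0.5,0.45,0.45,0.45]}' 5;python3 fx.py
```

```text
t: 22.7
tool_pos: [610.2, -180.7, 29.0]
orientation: [3.141, 0.0, 0.215]
contact_force: [-0.8, 0.7, 0.7]
width: 64.9
gripper_force: 0.0
   Fx -0.6 Fy 0.8 Fz 0.7 Mz 0.01 w 64.9
t: 23.5
tool_pos: [610.2, -180.5, 29.1]
orientation: [-3.142, -0.0, 0.215]
contact_force: [-0.8, 0.8, 1.1]
width: 45.8
gripper_force: 5.0
   Fx -0.6 Fy 1.0 Fz 1.1 Mz 0.01 w 45.8
```

```bash
python3 -m pendant '{"dr":[[0,0,0],[0,0,0],[0,0,0],[0,0,0],[0,0,0],[0,0,0],[0,0,0],[0,0,0],[0,0,0],[0,0,0],[0,0,0],[0,0,0],[0,0,0]],"offset":[[0,0,0],[0,0,0],[0,0,0],[0,0,0],[0,0,0.003],[0,0,0.006],[0,0,0.01],[0,0,0.015],[0,0,0.02],[0,0,0.03],[0,0,0.04],[0,0,0.04],[0,0,0.04]],"hand":[0.45,0.4,0.4,0.4,0.4,0.4,0.4,0.4,0.4,0.4,0.4,0.4,0.4]}' 35;python3 fx.py
```

```text
t: 24.8
tool_pos: [610.3, -180.7, 69.5]
orientation: [3.141, -0.001, 0.215]
contact_force: [0.2, -0.1, -3.1]
width: 45.6
gripper_force: 35.0
   Fx 0.2 Fy -0.1 Fz -3.1 Mz 0.01 w 45.6
```

```bash
python3 -m pendant '{"dr":[[0,0,0],[0,0,0],[0,0,0],[0,0,0],[0,0,0],[0,0,0],[0,0,0],[0,0,0],[0,0,0],[0,0,0],[0,0,0],[0,0,0],[0,0,0],[0,0,0],[0,0,0],[0,0,0],[0,0,0],[0,0,0],[0,0,0],[0,0,0]],"offset":[[0,0,0.015],[0,0,0.04],[-0.002,0.008,0.065],[-0.005,0.02,0.085],[-0.011,0.04,0.095],[-0.018,0.066,0.1],[-0.026,0.096,0.1],[-0.035,0.13,0.1],[-0.044,0.164,0.1],[-0.054,0.198,0.1],[-0.063,0.232,0.1],[-0.072,0.266,0.1],[-0.081,0.3,0.1],[-0.091,0.334,0.1],[-0.1,0.368,0.1],[-0.109,0.402,0.1],[-0.117,0.432,0.1],[-0.124,0.458,0.1],[-0.129,0.475,0.1],[-0.1316,0.4847,0.1]],"hand":[0.4,0.4,0.4,0.4,0.4,0.4,0.4,0.4,0.4,0.4,0.4,0.4,0.4,0.4,0.4,0.4,0.4,0.4,0.4,0.4]}' 35
python3 -m pendant '{"dr":[[0,0,0],[0,0,0],[0,0,0],[0,0,0],[0,0,0],[0,0,0],[0,0,0]],"offset":[[0,0,0],[0,0,0],[0,0,-0.02],[0,0,-0.05],[0,0,-0.08],[0,0,-0.1],[0,0,-0.1]],"hand":[0.4,0.4,0.4,0.4,0.4,0.4,0.4]}' 35
python3 - <<'E'
from h import *
b=manip.read_camera('side')[:,:,::-1]; a=manip.read_camera('top')[:,:,::-1]
cv2.imwrite('pics/s5.png',np.hstack([cv2.resize(b[100:190,215:315],(400,360),interpolation=2),cv2.resize(a[195:285,190:290],(400,360),interpolation=2)]))
E
```

```text
t: 26.8
tool_pos: [477.9, 305.6, 169.3]
orientation: [-3.142, 0.0, 0.216]
contact_force: [-0.3, 0.7, -3.9]
width: 45.8
gripper_force: 35.0
t: 27.5
tool_pos: [477.1, 300.6, 66.0]
orientation: [3.138, 0.006, 0.212]
contact_force: [-2.0, -0.7, -3.4]
width: 46.0
gripper_force: 35.0
```

View pics/s5.png

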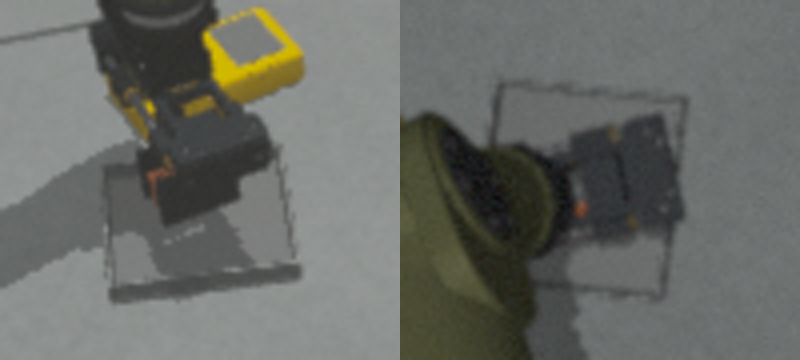

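The clip hangs upright over the tray, near its centre, and clears the meter. Lowering gently.

```bash
python3 -m pendant '{"dr":[[0,0,0],[0,0,0],[0,0,0],[0,0,0],[0,0,0],[0,0,0],[0,0,0],[0,0,0]],"offset":[[0,0,0],[0,0,-0.01],[0,0,-0.02],[0,0,-0.03],[0,0,-0.038],[0,0,-0.043],[0,0,-0.045],[0,0,-0.045]],"hand":[0.4,0.4,0.4,0.4,0.4,0.4,0.4,0.4]}' 35|grep pos;python3 fx.py
python3 -m pendant '{"dr":[[0,0,0],[0,0,0],[0,0,0],[0,0,0]],"offset":[[0,0,-0.0005],[0,0,-0.001],[0,0,-0.0015],[0,0,-0.002]],"hand":[0.4,0.4,0.4,0.4]}' 35|grep pos;python3 fx.py
python3 -m pendant '{"dr":[[0,0,0],[0,0,0],[0,0,0]],"offset":[[0,0,-0.0005],[0,0,-0.001],[0,0,-0.001]],"hand":[0.4,0.4,0.4]}' 35|grep pos;python3 fx.py
```

```text
tool_pos: [478.5, 304.1, 23.7]
   Fx -0.1 Fy -0.1 Fz -3.1 Mz 0.03 w 45.8
tool_pos: [478.7, 304.3, 22.2]
   Fx -0.7 Fy 0.5 Fz -2.9 Mz 0.00 w 45.5
tool_pos: [478.6, 304.2, 21.1]
   Fx -0.3 Fy 0.2 Fz -2.9 Mz -0.05 w 46.0
```

```bash
python3 -m pendant '{"dr":[[0,0,0],[0,0,0],[0,0,0]],"offset":[[0,0,-0.0005],[0,0,-0.0005],[0,0,-0.0005]],"hand":[0.4,0.4,0.4]}' 35|grep pos;python3 fx.py
python3 -m pendant '{"dr":[[0,0,0],[0,0,0],[0,0,0]],"offset":[[0,0,-0.0005],[0,0,-0.0005],[0,0,-0.0005]],"hand":[0.4,0.4,0.4]}' 35|grep pos;python3 fx.py
```

```text
tool_pos: [478.6, 304.2, 21.1]
   Fx -3.5 Fy -1.7 Fz 5.1 Mz -0.05 w 45.7
tool_pos: [478.6, 304.2, 21.0]
   Fx -3.7 Fy -1.9 Fz 8.3 Mz 0.00 w 45.9
```

```bash
python3 -m pendant '{"dr":[[0,0,0],[0,0,0],[0,0,0],[0,0,0],[0,0,0],[0,0,0],[0,0,0],[0,0,0],[0,0,0],[0,0,0],[0,0,0],[0,0,0],[0,0,0],[0,0,0],[0,0,0]],"offset":[[0,0,0.0005],[0,0,0.0005],[0,0,0.0005],[0,0,0.0005],[0,0,0.0005],[0,0,0.0005],[0,0,0.0005],[0,0,0.01],[0,0,0.03],[0,0,0.06],[0,0,0.1],[0,0,0.14],[0,0,0.14],[0,0,0.14],[0,0,0.14]],"hand":[0.4,0.45,0.53,0.57,0.62,0.68,0.7,0.7,0.7,0.7,0.7,0.7,0.7,0.7,0.7]}' 5;python3 fx.py
python3 -m pendant '{"dr":[[0,0,0],[0,0,0],[0,0,0],[0,0,0]],"offset":[[0,-0.04,0.02],[0,-0.08,0.04],[0,-0.12,0.04],[0,-0.12,0.04]],"hand":[0.7,0.7,0.7,0.7]}' 5|grep pos
python3 - <<'E'
from h import *
b=manip.read_camera('side')[:,:,::-1]; a=manip.read_camera('top')[:,:,::-1]
cv2.imwrite('pics/s6.png',np.hstack([cv2.resize(b[120:320,225:385],(390,480),interpolation=2),cv2.resize(a[165:285,195:430],(400,480*400//780),interpolation=2,dst=None) if 0 else cv2.resize(a[165:285,195:295],(400,480),interpolation=2)]))
E
```

```text
t: 31.2
tool_pos: [477.9, 303.8, 159.2]
orientation: [3.141, 0.001, 0.215]
contact_force: [-0.7, 0.2, -0.8]
width: 60.9
gripper_force: 0.0
   Fx -0.6 Fy 0.4 Fz -0.8 Mz -0.00 w 60.9
tool_pos: [479.0, 177.3, 199.4]
```

View pics/s6.png

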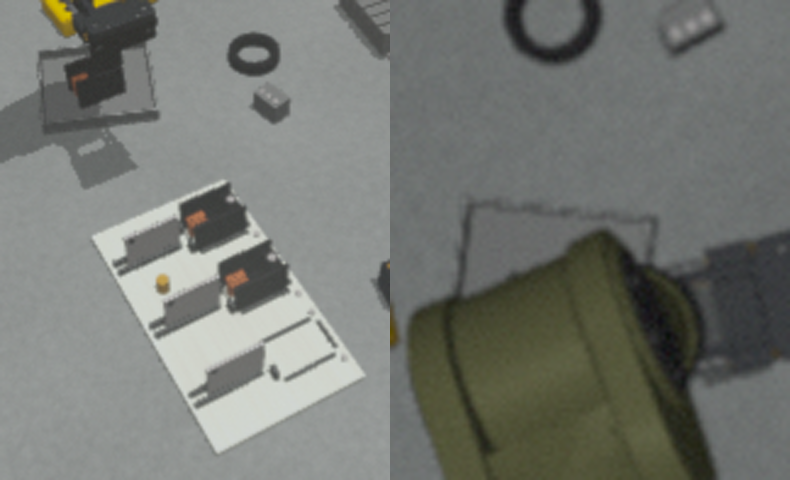

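The side view shows the weak clip upright in the tray at (95,80). All three cards stand in their grooves, two clips remain in their nests, and the standoff at (163,284) hasn't moved.

```bash
python3 -c "
from workcell import manip
print(manip.finish_job())"
```

```text
the job is handed in; nothing more can be done
None
```

I drew all three cards clear of their clips and left them standing in their grooves; the right clip gripped clearly weaker (about 3 N against 5.5–6 N for the other two), so I set it upright in the grey tray and handed the job in at about 31 s of the 72 s limit.

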